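Set the gap and close the split sample cell

TASK

Turn the black knob on the bench fixture until the pointer stands exactly opposite the little index tab on the scale, and leave it there. Then pick up the loose upper cell half by its ridge, set it on the two dowels of the sprung lower half (the big hole goes on the big dowel) down flat, and press the pair down about 5 mm, half of the spring travel. Finish while still holding the ridge and keeping the pair pressed there; leave the other things on the counter alone.

Things in the scene. Friction and masses are not known exactly. Their poses are not given: they have to be found in the camera images.
- fixture: fixed aluminium base plate 110 (x) x 210 (y) x 18 mm, origin at the centre of its underside on the counter. It may stand turned about the vertical; all parts on it turn with it. Its +y end carries the sprung lower cell half (centre 50 mm along +y), its -y end the knob (axis at x +8, y -60 mm) and, nearer the robot, the white scale strip along y at x -36 mm
- seat (a point): centre of the flat upper face of the steel lower cell half, 56 (x) x 84 (y) mm, 44 mm above the counter when unpressed; axes as the fixture's. Two round steel dowels stand 12 mm up from this face, tapered over their top 3 mm: a thin one (8 mm diameter) at y -28 mm and a thick one (12 mm) at y +28 mm
- bed (a joint): how far the lower cell half is pushed down on its spring, m: 0 up (at rest), 0.010 at the stop. It only moves straight down. Pushing starts at about 5 N (weight of the upper half included) and needs 1.2 N more for each mm
- knob_grip (a point): point on the vertical axis of the black ribbed round knob, 41 mm above the counter and mid-height of the grip part; the grip part is 32 mm in diameter and reaches from 29 to 53 mm above the counter. It can be gripped at any angle
- knob (a joint): angle of the knob in rad, growing anticlockwise seen from above, free from -1.8 to 1.8, light friction (0.04 N m), stays where it is left. The pointer follows it: 12 mm along the fixture's +y per rad
- pointer_tip (a point): tip of the small dark steel pointer which slides along the fixture's y on the knob side of the scale strip, 25 mm above the counter
- index_tip (a point): tip of the small brass index tab fixed on the other side of the scale strip, 25 mm above the counter; axes as the fixture's. Pointer and index agree when their tips have the same place along y
- cover: loose upper cell half, steel, about 0.2 kg: plate 56 (x) x 84 (y) x 14 mm with two vertical through-holes, 9.8 mm wide at y -28 mm and 13.8 mm wide at y +28 mm, and on top in the middle a grip ridge 24 (x) x 36 (y) mm, 24 mm high (top 38 mm above the underside). Origin at the centre of the underside; it lies flat with the ridge up. Seated, its origin coincides with seat and its axes with that point's
- tape_roll: bystander: roll of beige tape 69 mm across, 18 mm high, lying flat, origin under its centre
- timer: bystander: white digital timer 62 x 62 x 18 mm, origin under its centre
- dish_1: bystander: clear round dish 58 mm across, 12 mm high, origin under its centre
- bottle_ctrl: bystander: small white bottle 42 mm across, 62 mm high, origin under its centre
- tube_7: bystander: capped sample tube 89 mm long, 16 mm thick, lying on the counter

How it is judged:
By the outcome, as a careful person would: the job done as asked, in the order asked, and still so for the second after the job is handed in, while the arm keeps its last pose, push and grip.
It also fails if it takes over 58 s, if anything falls off the work surface, if the arm or the gripper's body presses on something with over 40 N, if the wrist force passes 120 N, or if a joint passes its speed limit or range.

ROBOT

A 6-joint arm with a two-finger parallel gripper is mounted at the origin on a cart in front of the work surface, level with it; the furniture and walls round the work are solid. World frame = base frame: x ahead of the robot, y to its left, z up, the work surface at z = 0. Lengths are in m, angles in rad, forces in N, time in s.
With the tool pointing down it reaches from about 0.375 to 0.9 m from the base axis. Payload 3.1 kg.
Tool frame: the origin (TCP) lies at the centre of the arm's flange, where the gripper is bolted on; the fingertips stand 182 mm ahead of it and the grasp point (between the pads) lies 164 mm ahead of it; z points along the fingers, y is the line along which they close (so a half turn about z gives the same grasp; the last joint's range is limited). The gripper opens to 87 mm and grips with 3 to 60 N. Pads are 19 mm wide; open, the fingers measure 117 mm over their backs; the gripper's body (75 mm by 190 mm) begins 51 mm behind the grasp point.
Start: joints at [-1.399, 0.527, 1.433, -0, 1.181, -0.178], TCP at [0.214, -0.587, 0.405] pointing down, gripper open.
Joint ranges: [-3.08, 3.08], [-0.75, 2.2], [0.22, 2.44], [-1.43, 4.57], [0, 2.65], [-2.85, 2.85]. Speed limits (rad/s): [2.79, 2.79, 3.14, 3.14, 3.14, 3.14].

INTERFACE

Orientations are given as a unit quaternion [x, y, z, w].
In Python, from rig import * gives the robot as it stands.
- The arm moves only by the tool move_arm, never from a script. Its argument "commands" is a list that holds one entry, the list of rows, each a list of 6 numbers: the shift along the tool's x, y, z in units of 40 mm (1.0 is 40 mm), then the turn, a rotation vector about the tool's x, y, z in rad. A call has 1 to 12 rows; each row is the pose to reach, as a shift and turn from the pose commanded when the call began, along the tool's axes at that moment; what a row does not reach only later rows make up. A row lasts 1/8 s, in which the tool goes at most 62.5 mm and 10.7 degrees, less where a joint would pass 70% of its speed; a pose out of reach is approached as far as the arm can. A call with a gripper value outside its range is refused whole. "claw" is the closure, from -1 (fully open) to 1 (shut), so that 0 is half open, set as the call begins (left out, the last holds). The fingers move at their own pace and stop on an object; "squeeze" is the grip in N (left out, the last holds). Time passes only in rows, so rows that repeat a pose let the fingers close. It gives the time, the measured TCP pose, the force, the opening and the grip force at its end, in the units of the state.
- get_obs(): the state, without advancing time (a new reading comes with each control period).
- camera(name): name is "scene" or "top" or "wrist"; returns a dict with "pixels" (400x640x3 uint8, blue, green, red), "range_z" (400x640 float32, m along the optical axis (not along the pixel's ray), 0 where there is no reading), "camera_matrix" (3x3 intrinsics, pixels), "D" ([k1, k2, p1, p2, k3] as OpenCV has them; the pictures are not rectified), "extrinsics" (4x4, takes a point from world to camera coordinates). Camera axes: x right, y up, looking along -z (the intrinsics and any distortion apply to the point x, -y, -z); pixel columns grow to the right and rows downward; lengths in m; the calibration is good to about 2 mm. A picture is of the moment at which its call begins.
- hand_in(): hands the job in; it is judged then, once.
The state is a dict: "time": time; "q": joint angles; "joint_velocities": joint speeds; "joint_torque": joint torques, N m; "position": TCP position; "tool_rot": TCP orientation; "ft_force": force on the tool from outside, world axes, zero at the start; "moment": the same for the moment, N m; "grip_width": finger opening in m; "grip_force": force on a finger pad.
Only numpy, scipy, OpenCV 4.12 (cv2) and the standard library are available. Lean on these libraries where they do the work, as an engineer would, in place of code of your own. Each camera call takes 0.05 s, during which the arm holds its last target. There are 200 camera calls.

## Working session

There is one attempt and no reset: what is moved stays moved. The work goes in short steps, Python scripts to look and compute and a tool call to move; the robot and the scene stay as the last step left them, time stands still between calls to the robot, and variables do not carry over. Pictures are saved under pics/ and viewed, at most 10 in all, crops included, and the job is handed in when it is done.

Besides the shell and the picture viewer there is one more tool, called after "Call:" as name([rows], argument=value, ...), one row to a line, values as JSON. move_arm: Moves the arm, as the interface text tells. Its arguments: {"type":"object","properties":{"commands":{"type":"array","items":{"type":"array","items":{"type":"array","items":{"type":"number"}}}},"claw":{"type":"number"},"squeeze":{"type":"number"}},"required":["commands"]}

```bash
ls; mkdir -p pics; cat > h.py <<'E'
from rig import *
import numpy as np, cv2
from scipy.spatial.transform import Rotation as R
def ray(c,uv):
    uv=np.array(uv,float).reshape(-1,1,2)
    n=cv2.undistortPoints(uv,np.array(c["camera_matrix"],float),np.array(c["D"],float)).reshape(-1,2)
    E=np.array(c["extrinsics"]); d=np.c_[n[:,0],-n[:,1],-np.ones(len(n))]
    return -E[:3,:3].T@E[:3,3], d@E[:3,:3]
def onz(c,uv,z):
    o,d=ray(c,uv); return o+d*((z-o[2])/d[:,2])[:,None]
def proj(c,P):
    E=np.array(c["extrinsics"]); p=np.atleast_2d(P)@E[:3,:3].T+E[:3,3]
    q=p*[1,-1,-1]
    return cv2.projectPoints(q,np.zeros(3),np.zeros(3),np.array(c["camera_matrix"],float),np.array(c["D"],float))[0].reshape(-1,2)
def cloud(c):
    v,u=np.mgrid[:400,:640]; z=np.array(c["range_z"])
    o,d=ray(c,np.c_[u.ravel(),v.ravel()]); return (o+d*z.reshape(-1,1)).reshape(400,640,3)
E
python3 - <<'E'
from h import *
print(get_obs())
for n in("top","scene"):
    c=camera(n);cv2.imwrite(f"pics/{n}0.png",c["pixels"]);np.save(n+"0.npy",c,allow_pickle=True)
    E=np.array(c["extrinsics"]);print(n,c["camera_matrix"],c["D"],-E[:3,:3].T@E[:3,3])
E
```

```text
pics
{'time': 0.0, 'q': array([-1.39947570e+00,  5.28448740e-01,  1.43393309e+00, -2.57056916e-05,
        1.18136442e+00, -1.78503641e-01]), 'joint_velocities': array([ 0.00153652,  0.00039399, -0.00025922,  0.00107789,  0.00065721,
       -0.00074054]), 'joint_torque': array([-5.04858945e-04, -4.40038562e+01, -1.76590991e+01,  6.32867217e-02,
        5.82444726e-02, -1.65026454e-04]), 'position': array([ 0.21416925, -0.58678216,  0.40377212]), 'tool_rot': array([ 9.84740411e-01,  1.74026330e-01, -8.01782674e-06, -1.07683474e-03]), 'ft_force': array([-0.48512808,  0.98127576, -0.22858127]), 'moment': array([-0.00751769, -0.00790809,  0.03553592]), 'grip_force': 0.0, 'grip_width': 0.08657908658309417}
top [[424.34201077   0.         327.43405513]
 [  0.         424.34201077 198.47477358]
 [  0.           0.           1.        ]] [-0.11465452  0.          0.          0.          0.        ] [ 0.52693264 -0.05618811  1.21858301]
scene [[495.25918924   0.         314.75122163]
 [  0.         495.25918924 199.97587233]
 [  0.           0.           1.        ]] [-0.07916807  0.          0.          0.          0.        ] [-0.24267793  0.50667912  0.83977394]
```

View pics/top0.png

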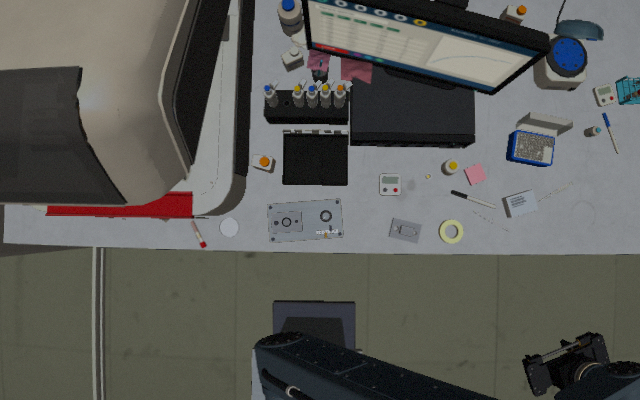

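View pics/scene0.png

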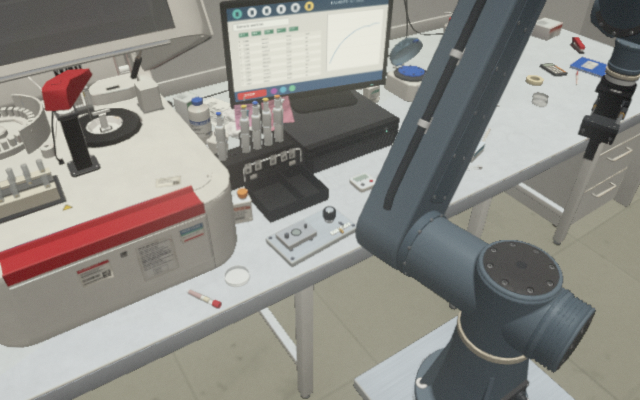

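The top view shows the fixture at about (305,221), the knob at (326,216), the sprung half at (285,222), the scale near (328,233) and the cover at (405,230). The scene view agrees. I'll get coarse positions from these, then take finer ones with the wrist camera.

```bash
python3 - <<'E'
from h import *
c=np.load("top0.npy",allow_pickle=True).item()
print(onz(c,[[326,216]],.053),onz(c,[[285,222]],.044),onz(c,[[405,230]],.014))
P=onz(c,[[267,206],[340,198],[344,235],[271,242]],.018);print(P,P.mean(0))
w=camera("wrist");E=np.array(w["extrinsics"]);o=get_obs()
C=-E[:3,:3].T@E[:3,3];T=R.from_quat(o["tool_rot"])
print(w["camera_matrix"],w["D"],"cam in tool",T.inv().apply(C-o["position"]));print("cam axes in tool\n",T.as_matrix().T@E[:3,:3].T)
print(T.as_matrix())
E
```

```text
[[ 0.53723233 -0.05065355  0.053     ]] [[0.51873709 0.06259429 0.044     ]] [[ 0.50138193 -0.27576686  0.014     ]]
[[ 0.56295331  0.11739619  0.018     ]
 [ 0.58916514 -0.08927687  0.018     ]
 [ 0.48476583 -0.10221421  0.018     ]
 [ 0.46130615  0.10378354  0.018     ]] [0.52454761 0.00742216 0.018     ]
[[311.88439541   0.         323.25256905]
 [  0.         311.88439541 202.19094051]
 [  0.           0.           1.        ]] [-0.00894891  0.          0.          0.          0.        ] cam in tool [0.07653354 0.00126823 0.0195387 ]
cam axes in tool
 [[ 3.69440554e-04  9.61366024e-01  2.75273012e-01]
 [ 9.99999932e-01 -3.56365191e-04 -9.75146168e-05]
 [ 4.35047979e-06  2.75273029e-01 -9.61366090e-01]]
[[ 9.39431900e-01  3.42735487e-01 -3.02518774e-04]
 [ 3.42735508e-01 -9.39430513e-01  1.63818069e-03]
 [ 2.77267290e-04 -1.64264313e-03 -9.99998612e-01]]
```

Call:
move_arm([
  [[9.4,-4.84,2.1,0,0,0.225],[9.4,-4.84,2.1,0,0,0.225],[9.4,-4.84,2.1,0,0,0.225],[9.4,-4.84,2.1,0,0,0.225],[9.4,-4.84,2.1,0,0,0.225],[9.4,-4.84,2.1,0,0,0.225],[9.4,-4.84,2.1,0,0,0.225],[9.4,-4.84,2.1,0,0,0.225],[9.4,-4.84,2.1,0,0,0.225],[9.4,-4.84,2.1,0,0,0.225]],
])

```text
time: 1.4
position: [0.5004, -0.2776, 0.321]
tool_rot: [0.998, 0.061, 0.0, 0.0]
ft_force: [-1.2, -0.1, -0.2]
grip_width: 0.0867
grip_force: 0.0
```

```bash
python3 - <<'E'
from h import *
o=get_obs();T=R.from_quat(o["tool_rot"]);print(o["time"],o["position"],T.as_matrix(),o["joint_velocities"].max())
c=camera("wrist");np.save("wc.npy",dict(c,obs=o),allow_pickle=True);cv2.imwrite("pics/wc.png",c["pixels"])
E
```

```text
1.4 [ 0.50043633 -0.27758371  0.32099804] [[ 9.92451070e-01  1.22641111e-01  1.75509548e-04]
 [ 1.22641186e-01 -9.92450945e-01 -5.11788276e-04]
 [ 1.11418334e-04  5.29449522e-04 -9.99999854e-01]] 0.0009514524919671107
```

View pics/wc.png

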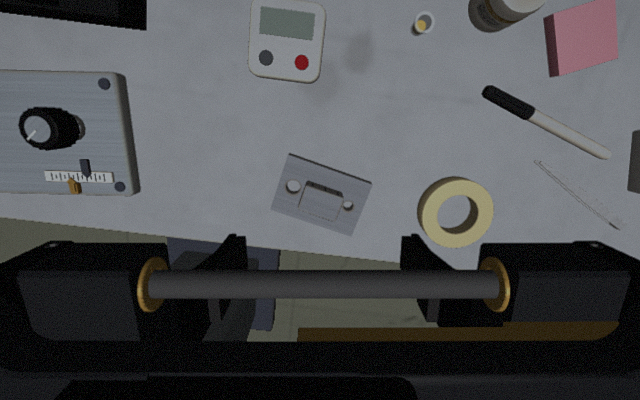

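The wrist view shows the cover centred at (321,195), with its big hole at (293,186) and small hole at (348,205). The pointer is at (86,167), and the brass index at (74,185) lies further along +y.

```bash
python3 - <<'E'
from h import *
c=np.load("wc.npy",allow_pickle=True).item()
X=cloud(c);px=c["pixels"]
S=np.zeros((400,640),bool);S[140:245,260:385]=True
print("table z",np.median(X[100:140,340:400,2]))
for lo,hi,n in((.007,.020,"plate"),(.030,.045,"ridge")):
    m=S&(X[...,2]>lo)&(X[...,2]<hi); p=X[m]
    print(n,m.sum(),np.median(p,0),cv2.minAreaRect((p[:,:2]*1000).astype(np.float32)))
g=cv2.cvtColor(px,cv2.COLOR_BGR2GRAY)
cv2.imwrite("pics/wcz.png",cv2.resize(px[145:245,265:380],None,fx=6,fy=6,interpolation=cv2.INTER_CUBIC))
E
```

```text
table z 0.0007274856695044518
plate 3705 [ 0.50699044 -0.2759207   0.01465573] ((500.0800476074219, -276.53369140625), (84.28952026367188, 56.547874450683594), 77.43450927734375)
ridge 1119 [ 0.5015747  -0.2762951   0.03856459] ((500.11517333984375, -276.3356628417969), (35.9266357421875, 24.92516326904297), 77.3567123413086)
```

View pics/wcz.png

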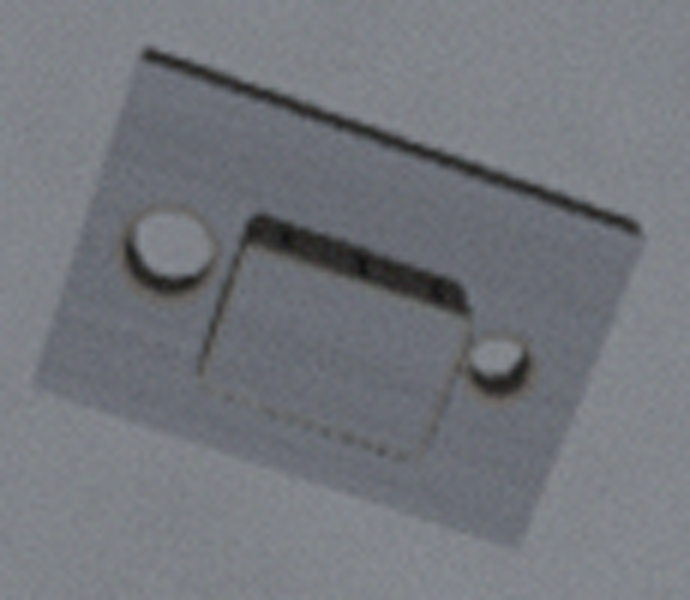

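Call:
move_arm([
  [[1.25,-7.0,0.75,0,0,0],[1.25,-7.0,0.75,0,0,0],[1.25,-7.0,0.75,0,0,0],[1.25,-7.0,0.75,0,0,0],[1.25,-7.0,0.75,0,0,0],[1.25,-7.0,0.75,0,0,0],[1.25,-7.0,0.75,0,0,0]],
])

```text
time: 2.33
position: [0.5162, 0.0064, 0.2911]
tool_rot: [0.998, 0.062, 0.001, 0.0]
ft_force: [0.7, -0.0, -0.0]
grip_width: 0.087
grip_force: 0.0
```

```bash
python3 - <<'E'
from h import *
o=get_obs();T=R.from_quat(o["tool_rot"]);print(o["time"],o["position"],o["tool_rot"])
c=camera("wrist");np.save("wf.npy",dict(c,obs=o),allow_pickle=True);cv2.imwrite("pics/wf.png",c["pixels"])
X=cloud(c)
S=np.zeros((400,640),bool);S[:245]=1
def rect(lo,hi,n,S=S):
    m=S&(X[...,2]>lo)&(X[...,2]<hi); m=cv2.morphologyEx(m.astype(np.uint8),cv2.MORPH_OPEN,np.ones((3,3)))
    k,l,s,ce=cv2.connectedComponentsWithStats(m)
    for i in range(1,k):
        if s[i,4]>60:
            p=X[l==i];print(n,s[i],np.median(p,0).round(4),cv2.minAreaRect((p[:,:2]*1000).astype(np.float32)))
rect(.013,.022,"plate");rect(.039,.047,"low");rect(.048,.060,"tops")
E
```

```text
2.325 [0.51616329 0.00640662 0.291082  ] [9.98091230e-01 6.17534647e-02 5.31104996e-04 3.51193999e-04]
plate [485   4  22  75 403] [ 0.6605 -0.106   0.0174] ((659.6669311523438, -105.95006561279297), (2.0643343925476074, 52.13016891479492), 89.77619934082031)
plate [ 588   58   52   87 3426] [ 0.6273 -0.214   0.0168] ((626.4766235351562, -213.64767456054688), (71.0299072265625, 39.51850509643555), 22.120847702026367)
plate [  191   127   260   118 17098] [ 0.5527 -0.0097  0.0186] ((529.8396606445312, 9.997505187988281), (99.0328369140625, 209.80825805664062), 5.4852728843688965)
plate [592 218  48  27 911] [ 0.5231 -0.2563  0.0146] ((522.5859985351562, -259.8583679199219), (45.42401123046875, 21.349529266357422), 80.7027587890625)
plate [200 237  25   8 166] [0.4743 0.0981 0.019 ] ((474.1969299316406, 98.08458709716797), (7.093096733093262, 21.807315826416016), 6.852790832519531)
low [ 45   0  49 139 974] [0.5977 0.1799 0.043 ] ((594.60986328125, 188.0791473388672), (16.328323364257812, 102.85834503173828), 67.28150939941406)
low [405   0  11  41 184] [ 0.6586 -0.0348  0.0404] ((658.
[... 1084 characters left out ...]
48438, 59.159385681152344), (56.02017593383789, 83.93812561035156), 5.42534065246582)
tops [   0    0   86  154 2037] [0.5957 0.1801 0.0542] ((584.0602416992188, 197.20700073242188), (23.002159118652344, 122.60576629638672), 58.85525131225586)
tops [ 378  179   46   44 1512] [ 0.5393 -0.0486  0.0537] ((538.3895874023438, -49.313385009765625), (32.684898376464844, 32.83738708496094), 74.99498748779297)
tops [205 198  18  18 235] [0.5184 0.0856 0.0557] ((517.0800170898438, 86.5337905883789), (10.735941886901855, 11.800765991210938), 76.55055236816406)
tops [284 203  11  12 110] [0.5236 0.0311 0.0549] ((522.271240234375, 31.482421875), (7.388212203979492, 7.976565837860107), 44.509132385253906)
```

View pics/wf.png

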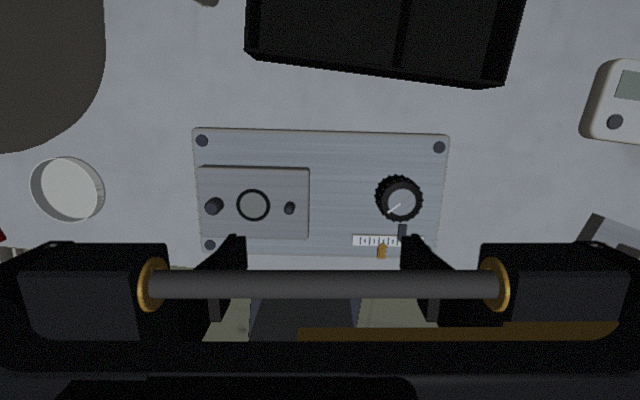

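Thick dowel at (214,206), thin at (289,208), knob at (400,198), pointer at (402,230), index at (381,250). The depth data gives fixture yaw 0.0945, seat (0.5198, 0.0592) and knob (0.5384, -0.0493), and these agree with each other. Next, pointer versus index.

```bash
cat > ptr.py <<'E'
from h import *
K=np.array([.5384,-.0493]);yaw=.0945;Rf=np.array([[np.cos(yaw),-np.sin(yaw)],[np.sin(yaw),np.cos(yaw)]])
F0=K-Rf@[.008,-.060]
def tofix(p): return (p[:,:2]-F0)@Rf
def fromfix(x,y,z): return np.r_[F0+Rf@[x,y],z]
def ptr(c,name=None):
    px=c["pixels"];hsv=cv2.cvtColor(px,cv2.COLOR_BGR2HSV)
    v,u=np.mgrid[:400,:640];uv=np.c_[u.ravel(),v.ravel()]
    f=tofix(onz(c,uv,.025)).reshape(400,640,2)*1000
    reg=(abs(f[...,1]+60)<32)
    b=reg&(f[...,0]>-62)&(f[...,0]<-33)&(hsv[...,1]>100)&(hsv[...,2]>60)
    d=reg&(f[...,0]>-37)&(f[...,0]<-14)&(hsv[...,2]<75)
    for n,m in(("brass",b),("dark",d)):
        p=f[m]; print(n,m.sum(), "mean",p.mean(0).round(2),"x",p[:,0].min().round(1),p[:,0].max().round(1))
        for x in range(-60,-14,2):
            q=p[(p[:,0]>=x)&(p[:,0]<x+2)]
            if len(q)>1: print("   x",x,"y",q[:,1].min().round(1),q[:,1].max().round(1),q[:,1].mean().round(2))
    if name:
        uv=proj(c,fromfix(-.036,-.060,.025))[0].astype(int)
        cv2.imwrite(name,cv2.resize(px[max(uv[1]-30,0):uv[1]+30,max(uv[0]-40,0):uv[0]+40],None,fx=8,fy=8,interpolation=cv2.INTER_CUBIC))
E
python3 - <<'E'
from ptr import *
c=np.load("wc.npy",allow_pickle=True).item();ptr(c,"pics/pc.png")
ptr(np.load("wf.npy",allow_pickle=True).item())
E
```

```text
brass 110 mean [-44.91 -55.82] x -51.5 -37.4
   x -52 y -59.6 -53.1 -56.3
   x -50 y -59.1 -52.6 -55.95
   x -48 y -59.4 -52.8 -55.89
   x -46 y -59.8 -52.4 -56.21
   x -44 y -59.9 -52.6 -55.78
   x -42 y -58.6 -52.2 -55.49
   x -40 y -57.1 -52.6 -54.92
   x -38 y -55.7 -54.8 -55.21
dark 164 mean [-27.07 -70.57] x -36.9 -19.6
   x -38 y -74.0 -65.9 -70.13
   x -36 y -78.0 -69.0 -71.76
   x -34 y -73.9 -61.9 -70.27
   x -32 y -75.1 -66.0 -70.49
   x -30 y -74.5 -66.2 -70.36
   x -28 y -74.7 -66.5 -70.09
   x -26 y -74.4 -66.3 -70.88
   x -24 y -74.7 -66.4 -70.59
   x -22 y -74.9 -66.8 -70.7
   x -20 y -74.3 -67.1 -70.71
brass 102 mean [-44.5  -54.69] x -50.4 -37.2
   x -52 y -57.7 -52.5 -55.07
   x -50 y -57.6 -51.5 -54.52
   x -48 y -57.4 -51.3 -54.37
   x -46 y -57.3 -51.2 -54.42
   x -44 y -57.1 -51.9 -54.5
   x -42 y -58.6 -51.7 -54.78
   x -40 y -57.7 -53.3 -55.49
   x -38 y -55.7 -54.9 -55.3
dark 363 mean [-27.52 -74.61] x -36.8 -14.0
   x -38 y -90.8 -71.1 -80.98
   x -36 y -89.9 -70.0 -79.99
   x -34 y -88.8 -68.1 -77.75
   x -32 y -86.9 -67.9 -77.56
   x -30 y -85.8 -67.0 -76.68
   x -28 y -73.6 -67.6 -70.61
   x -26 y -73.4 -67.3 -70.07
   x -24 y -73.3 -67.2 -70.53
   x -22 y -73.8 -67.0 -70.41
   x -20 y -72.8 -67.8 -70.28
   x -18 y -69.2 -61.5 -65.6
   x -16 y -76.4 -57.2 -67.81
```

View pics/pc.png

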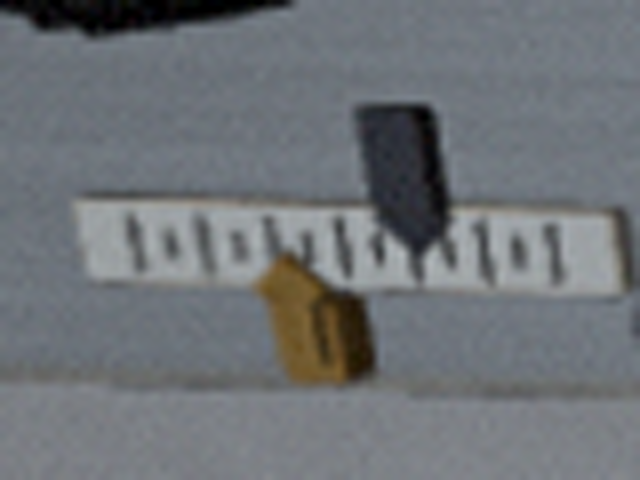

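Tips along the fixture's y: pointer -70.4 mm, index -55.2 mm. That's +15.2 mm, or +1.27 rad of knob. I'll start the grip with the tool turned -0.635 rad from the fixture axis so the sweep stays clear of the scale.

Call:
move_arm([
  [[0.38,1.45,0.7,0,0,0.664],[0.38,1.45,0.7,0,0,0.664],[0.38,1.45,0.7,0,0,0.664],[0.38,1.45,0.7,0,0,0.664],[0.38,1.45,0.7,0,0,0.664],[0.38,1.45,1.4,0,0,0.664],[0.38,1.45,2.0,0,0,0.664],[0.38,1.45,2.0,0,0,0.664],[0.38,1.45,2.0,0,0,0.664]],
], claw=-0.15)

```text
time: 3.5
position: [0.5385, -0.0486, 0.2113]
tool_rot: [0.964, -0.266, 0.001, 0.0]
ft_force: [1.1, -0.6, -0.3]
grip_width: 0.0503
grip_force: 0.0
```

Call:
move_arm([
  [[0,0,0,0,0,0],[0,0,0,0,0,0],[0,0,0,0,0,0],[0,0,0,0,0,0]],
], claw=1, squeeze=15)

```text
time: 4.0
position: [0.538, -0.0487, 0.2115]
tool_rot: [0.964, -0.266, 0.0, 0.001]
ft_force: [-2.8, -4.0, 3.5]
grip_width: 0.0313
grip_force: 15.0
```

Call:
move_arm([
  [[0,0,0,0,0,-0.14],[0,0,0,0,0,-0.28],[0,0,0,0,0,-0.42],[0,0,0,0,0,-0.56],[0,0,0,0,0,-0.7],[0,0,0,0,0,-0.84],[0,0,0,0,0,-0.98],[0,0,0,0,0,-1.12],[0,0,0,0,0,-1.22],[0,0,0,0,0,-1.27],[0,0,0,0,0,-1.27],[0,0,0,0,0,-1.27]],
])

```text
time: 5.5
position: [0.5379, -0.0475, 0.2114]
tool_rot: [0.934, 0.357, -0.0, -0.0]
ft_force: [-0.7, 1.4, 5.8]
grip_width: 0.0319
grip_force: 15.0
```

```bash
python3 - <<'E'
from ptr import *
o=get_obs();print(o["moment"],o["ft_force"],R.from_quat(o["tool_rot"]).as_euler("xyz"))
c=camera("wrist");ptr(c,"pics/p2.png")
E
```

```text
[ 0.31699309  0.25068005 -0.01063272] [-0.65566068  1.3502419   5.84922231] [-3.14085970e+00  2.51259164e-05  7.30086955e-01]
brass 847 mean [-49.17 -66.26] x -62.0 -33.1
   x -60 y -76.0 -58.7 -66.61
   x -58 y -77.6 -61.2 -69.41
   x -56 y -80.6 -63.8 -72.09
   x -54 y -83.7 -44.3 -71.19
   x -52 y -85.3 -43.1 -67.5
   x -50 y -89.3 -41.1 -67.94
   x -48 y -91.9 -39.6 -67.9
   x -46 y -92.0 -38.5 -67.13
   x -44 y -91.7 -38.1 -72.03
   x -42 y -91.8 -35.9 -69.71
   x -40 y -91.9 -34.8 -61.13
   x -38 y -91.6 -33.4 -45.87
   x -36 y -91.7 -32.6 -37.26
   x -34 y -35.9 -31.9 -33.94
dark 1175 mean [-23.69 -45.55] x -37.0 -14.0
   x -38 y -91.6 -28.1 -53.09
   x -36 y -91.7 -28.2 -49.17
   x -34 y -63.6 -28.1 -44.69
   x -32 y -62.4 -28.1 -38.77
   x -30 y -65.1 -28.2 -38.36
   x -28 y -65.7 -28.0 -39.2
   x -26 y -68.1 -28.0 -39.97
   x -24 y -53.1 -28.2 -40.3
   x -22 y -78.2 -28.1 -46.13
   x -20 y -80.7 -28.1 -48.07
   x -18 y -82.6 -28.2 -50.2
   x -16 y -83.8 -28.1 -50.96
```

View pics/p2.png

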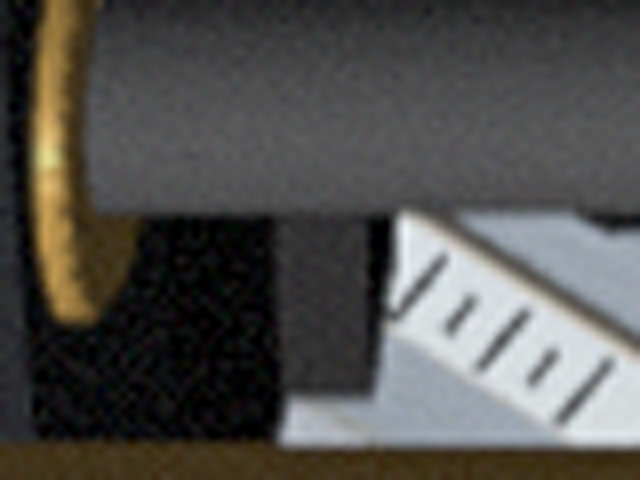

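The fingers hide the scale here, so I'll release, rise and back off to check it.

Call:
move_arm([
  [[0,0,0,0,0,0],[0,0,0,0,0,0],[0,0,0,0,0,0],[0,0,-1.0,0,0,0],[0,0,-1.3,0,0,0],[-2.4,-1.8,-1.3,0,0,0.635],[-2.4,-1.8,-1.3,0,0,0.635],[-2.4,-1.8,-1.3,0,0,0.635],[-2.4,-1.8,-1.3,0,0,0.635],[-2.4,-1.8,-1.3,0,0,0.635],[-2.4,-1.8,-1.3,0,0,0.635]],
], claw=-0.15)

```text
time: 6.92
position: [0.4187, -0.0585, 0.2626]
tool_rot: [0.999, 0.048, -0.0, -0.0]
ft_force: [0.8, -0.0, 0.3]
grip_width: 0.0499
grip_force: 0.0
```

```bash
python3 - <<'E'
from ptr import *
o=get_obs();print(o["position"],R.from_quat(o["tool_rot"]).as_euler("xyz"))
c=camera("wrist");ptr(c,"pics/p3.png");np.save("p3.npy",c,allow_pickle=True)
E
```

```text
[ 0.41872353 -0.05848079  0.26261108] [-3.14155299e+00  6.91571690e-05  9.68959782e-02]
brass 186 mean [-45.04 -55.16] x -51.8 -37.2
   x -52 y -57.9 -52.4 -55.13
   x -50 y -57.9 -52.4 -55.14
   x -48 y -57.9 -52.4 -55.14
   x -46 y -57.9 -52.4 -55.15
   x -44 y -57.9 -52.4 -55.25
   x -42 y -58.5 -51.8 -55.25
   x -40 y -57.9 -52.4 -55.03
   x -38 y -55.8 -54.5 -55.16
dark 193 mean [-26.79 -55.18] x -34.6 -19.4
   x -36 y -55.8 -55.2 -55.5
   x -34 y -57.9 -52.5 -55.12
   x -32 y -58.5 -52.5 -55.29
   x -30 y -57.8 -52.5 -55.09
   x -28 y -57.8 -52.5 -55.23
   x -26 y -57.8 -52.5 -55.21
   x -24 y -57.8 -52.5 -55.13
   x -22 y -57.8 -52.5 -54.97
   x -20 y -57.8 -53.2 -56.38
```

View pics/p3.png

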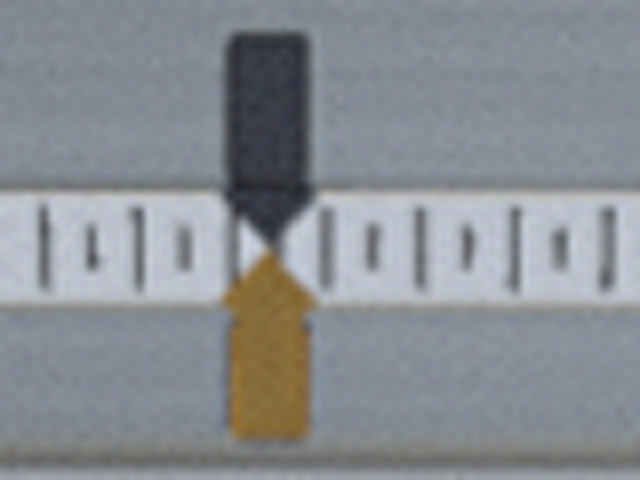

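Pointer and index now agree to within 0.1 mm (both at y -55.15). Next, the cover.

Call:
move_arm([
  [[1.5,5.62,0,0,0,0.318],[1.5,5.62,0,0,0,0.318],[1.5,5.62,0,0,0,0.318],[1.5,5.62,0,0,0,0.318],[1.5,5.62,0,0,0,0.318],[1.5,5.62,0,0,0,0.318],[1.5,5.62,0,0,0,0.318]],
], claw=-0.38)

```text
time: 7.85
position: [0.4992, -0.2749, 0.2624]
tool_rot: [0.994, -0.11, -0.001, -0.001]
ft_force: [-0.2, -0.0, -0.4]
grip_width: 0.0601
grip_force: 0.0
```

```bash
cat > rect.py <<'E'
from h import *
def rects(c,lo,hi,ctr,r,shr=3):
    X=cloud(c); m=(X[...,2]>lo)&(X[...,2]<hi)&(np.hypot(X[...,0]-ctr[0],X[...,1]-ctr[1])<r)
    m=cv2.morphologyEx(m.astype(np.uint8),cv2.MORPH_OPEN,np.ones((shr,shr)))>0
    p=X[m];return m.sum(),np.median(p,0).round(4),cv2.minAreaRect((p[:,:2]*1000).astype(np.float32))
E
python3 - <<'E'
from rect import *
o=get_obs();print(o["position"],R.from_quat(o["tool_rot"]).as_euler("xyz"))
c=camera("wrist")
print(rects(c,.007,.02,(.5,-.276),.07));print(rects(c,.030,.045,(.5,-.276),.07))
E
```

```text
[ 0.4992352  -0.27490057  0.26243718] [-3.14039249e+00  2.13087763e-03 -2.20738151e-01]
(np.int64(5521), array([ 0.5087, -0.2794,  0.0146]), ((499.9584045410156, -276.2016296386719), (84.25196838378906, 56.83576965332031), 77.3010482788086))
(np.int64(1779), array([ 0.502 , -0.2766,  0.0385]), ((500.63165283203125, -276.31732177734375), (36.04237747192383, 24.093597412109375), 77.68163299560547))
```

Call:
move_arm([
  [[0,0,0.8,0,0,0],[0,0,1.59,0,0,0],[0,0,1.59,0,0,0],[0,0,1.59,0,0,0],[0,0,1.59,0,0,0]],
])

```text
time: 8.52
position: [0.4999, -0.276, 0.1996]
tool_rot: [0.994, -0.111, 0.0, 0.0]
ft_force: [0.0, -0.2, -0.2]
grip_width: 0.06
grip_force: 0.0
```

Call:
move_arm([
  [[0,0,0,0,0,0],[0,0,0,0,0,0],[0,0,0,0,0,0],[0,0,0,0,0,0],[0,0,0,0,0,0],[0,0,0,0,0,0]],
], claw=1, squeeze=50)

```text
time: 9.28
position: [0.4998, -0.2765, 0.1993]
tool_rot: [0.994, -0.111, 0.0, -0.0]
ft_force: [-0.1, 0.9, 2.2]
grip_width: 0.0355
grip_force: 50.0
```

```bash
python3 - <<'E'
from rect import *
o=get_obs();print(o["position"],R.from_quat(o["tool_rot"]).as_euler("xyz"),o["ft_force"],o["grip_width"])
E
```

```text
[ 0.49984368 -0.2764553   0.19927098] [-3.14150304e+00 -7.26895587e-06 -2.22286300e-01] [-0.08427009  0.88989331  2.21148448] 0.03550572659962443
```

Call:
move_arm([
  [[0,0,-0.5,0,0,0],[0,0,-1.2,0,0,0],[0,0,-2.0,0,0,0],[0,0,-2.0,0,0,0],[0,0,-2.0,0,0,0],[0,0,-2.0,0,0,0]],
])

```text
time: 10.02
position: [0.4993, -0.2761, 0.2775]
tool_rot: [0.994, -0.111, -0.001, -0.001]
ft_force: [0.2, 0.2, -1.9]
grip_width: 0.0355
grip_force: 50.0
```

```bash
python3 - <<'E'
from rect import *
o=get_obs();p=o["position"];print(p,R.from_quat(o["tool_rot"]).as_euler("xyz"),o["ft_force"],o["grip_width"])
c=camera("wrist");np.save("held.npy",c,allow_pickle=True)
for lo,hi in((.085,.101),):print(rects(c,lo,hi,p,.07))
cv2.imwrite("pics/held.png",c["pixels"])
E
```

```text
[ 0.49933255 -0.27612228  0.27754629] [-3.14010553e+00  2.95318385e-03 -2.22256977e-01] [ 0.22788783  0.15901577 -1.90287785] 0.03551424088270142
(np.int64(6215), array([ 0.5164, -0.2812,  0.0929]), ((508.31097412109375, -278.5870056152344), (84.42891693115234, 38.204254150390625), 76.87067413330078))
```

View pics/held.png

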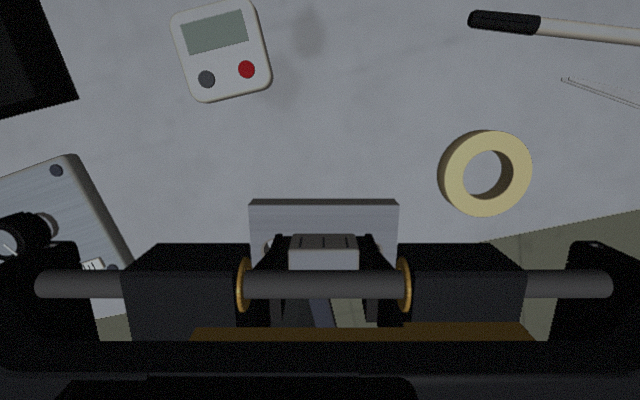

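The cover is held squarely, with its front edge parallel to the fingers and visible at (323,200). Carrying it above the seat.

Call:
move_arm([
  [[-0.2,-1.2,0,0,0,-0.05],[-0.45,-2.7,0,0,0,-0.1],[-0.7,-4.2,0,0,0,-0.16],[-0.95,-5.7,0,0,0,-0.22],[-1.17,-7.1,0,0,0,-0.28],[-1.3,-7.9,0,0,0,-0.317],[-1.37,-8.3,0,0,0,-0.317],[-1.37,-8.3,0,0,0,-0.317],[-1.37,-8.3,0,0,0,-0.317],[-1.37,-8.3,0,0,0,-0.317],[-1.37,-8.3,0,0,0,-0.317],[-1.37,-8.3,0,0,0,-0.317]],
])

```text
time: 11.58
position: [0.5196, 0.0589, 0.2792]
tool_rot: [0.999, 0.047, 0.0, 0.0]
ft_force: [0.8, 0.4, -2.2]
grip_width: 0.0355
grip_force: 50.0
```

```bash
python3 - <<'E'
from rect import *
o=get_obs();p=o["position"];e=R.from_quat(o["tool_rot"]).as_euler("xyz");print(p,e,o["ft_force"],o["grip_width"])
c=camera("wrist")
d=np.array([.5196,.0592])-p[:2];y=e[2]
print("tool xy units",(d@[np.cos(y),np.sin(y)]/.04).round(3),(d@[np.sin(y),-np.cos(y)]/.04).round(3),"turn",y-.0945)
# knob check
print(rects(c,.049,.06,(.538,-.049),.03))
E
```

```text
[0.51960146 0.05888689 0.27918807] [ 3.14157613e+00 -6.02457921e-05  9.38121014e-02] [ 0.79071121  0.39913696 -2.23265653] 0.035530278803369314
tool xy units 0.001 -0.008 turn -0.0006878985770488455
(np.int64(1620), array([ 0.5392, -0.0476,  0.0537]), ((538.0900268554688, -48.78239822387695), (32.46945571899414, 31.97266387939453), 11.914787292480469))
```

Call:
move_arm([
  [[0,-0.008,0.3,0,0,0],[0,-0.008,0.5,0,0,0],[0,-0.008,0.58,0,0,0],[0,-0.008,0.64,0,0,0],[0,-0.008,0.68,0,0,0],[0,-0.008,0.7,0,0,0],[0,-0.008,0.7,0,0,0],[0,-0.008,0.7,0,0,0]],
])

```text
time: 12.62
position: [0.5196, 0.0597, 0.2513]
tool_rot: [0.999, 0.047, 0.0, 0.0]
ft_force: [-0.5, -0.2, -1.6]
grip_width: 0.0358
grip_force: 50.0
```

```bash
python3 - <<'E'
from rect import *
o=get_obs();p=o["position"];e=R.from_quat(o["tool_rot"]).as_euler("xyz");print(p,e,o["ft_force"],o["moment"],o["grip_width"])
E
```

```text
[0.51957441 0.05972588 0.25131372] [ 3.14150968e+00 -3.73629314e-04  9.48125879e-02] [-0.5098552  -0.161573   -1.55440624] [ 0.02912763 -0.01386464  0.00477704] 0.03576014646935102
```

No contact force, and the underside is already below the dowel tapers, so the holes are on the dowels. On down to the face.

Call:
move_arm([
  [[0,0,0.06,0,0,0],[0,0,0.12,0,0,0],[0,0,0.17,0,0,0],[0,0,0.2,0,0,0],[0,0,0.2,0,0,0],[0,0,0.2,0,0,0]],
])

```text
time: 13.38
position: [0.5195, 0.0598, 0.2433]
tool_rot: [0.999, 0.047, -0.0, 0.0]
ft_force: [-0.8, -0.4, -0.1]
grip_width: 0.0356
grip_force: 50.0
```

Call:
move_arm([
  [[0,0,0.03,0,0,0],[0,0,0.05,0,0,0],[0,0,0.05,0,0,0],[0,0,0.05,0,0,0]],
])

```text
time: 13.88
position: [0.5195, 0.0598, 0.2415]
tool_rot: [0.999, 0.047, 0.0, 0.0]
ft_force: [-1.4, -0.8, 4.9]
grip_width: 0.0356
grip_force: 50.0
```

```bash
python3 - <<'E'
from rect import *
o=get_obs();p=o["position"];e=R.from_quat(o["tool_rot"]).as_euler("xyz");print(p,e,o["ft_force"],o["moment"],o["grip_width"])
c=camera("wrist");print(rects(c,.045,.066,p,.07)); cv2.imwrite("pics/s.png",c["pixels"])
E
```

```text
[0.51948138 0.05977093 0.24147724] [ 3.14156554e+00 -1.14024369e-04  9.48943275e-02] [-1.36848434 -0.80976692  4.88552347] [ 0.0054341   0.36083465 -0.00665741] 0.03558424729102057
(np.int64(6598), array([0.5377, 0.0607, 0.0568]), ((528.9785766601562, 59.48675537109375), (38.28469467163086, 84.58502960205078), 5.185692310333252))
```

Contact came at TCP z ≈ 0.2433, and the force at 0.2415 matches 1.8 mm of bed travel. I'll press 3.2 mm more.

Call:
move_arm([
  [[0,0,0.03,0,0,0],[0,0,0.06,0,0,0],[0,0,0.08,0,0,0],[0,0,0.08,0,0,0],[0,0,0.08,0,0,0],[0,0,0.08,0,0,0]],
])

```text
time: 14.68
position: [0.5194, 0.0598, 0.2387]
tool_rot: [0.999, 0.047, 0.0, 0.0]
ft_force: [-3.0, -0.3, 9.0]
grip_width: 0.0352
grip_force: 50.0
```

```bash
python3 - <<'E'
from rect import *
for i in range(2):
    c=camera("wrist");o=get_obs();p=o["position"];print(p,R.from_quat(o["tool_rot"]).as_euler("xyz"),o["ft_force"],o["moment"],o["grip_width"],o["grip_force"],o["joint_velocities"].round(4))
X=cloud(c);print(rects(c,.045,.066,p,.07))
np.save("fin.npy",c,allow_pickle=True);t=camera("top");s=camera("scene")
a=t["pixels"][180:260,240:440];cv2.imwrite("pics/fin.png",np.vstack([c["pixels"],cv2.resize(a,(640,256))[:190]]))
E
```

```text
[0.51947186 0.05976048 0.23871923] [ 3.14148766e+00 -3.61811679e-04  9.49227137e-02] [-2.00306098  0.15482593  7.9448608 ] [0.06613074 0.45004507 0.02488398] 0.035870274202337335 50.00253617763519 [-0.0014  0.001  -0.0011 -0.0004  0.0008 -0.0016]
[0.51945939 0.05974545 0.23869498] [ 3.14149765e+00 -2.81878369e-04  9.48633598e-02] [-2.59207202  0.13138391  8.58350637] [ 0.0469448   0.48112267 -0.05493264] 0.03552027250971195 50.002580881118774 [ 0.0028  0.001  -0.0009 -0.0007 -0.0007 -0.0004]
(np.int64(6639), array([0.537 , 0.0605, 0.0541]), ((529.0921020507812, 59.504180908203125), (37.976806640625, 84.47576141357422), 5.414028167724609))
```

View pics/fin.png

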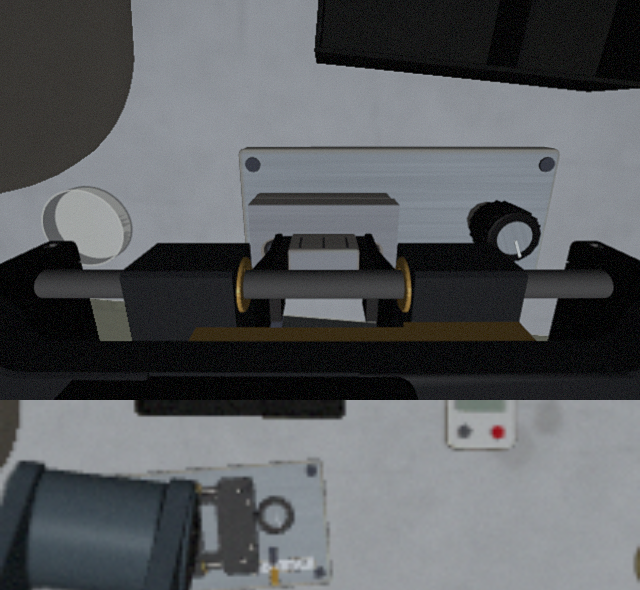

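The cover lies flat on the lower half (edges parallel at (323,200)), and the pointer and index still agree in the top view at about (273,570). Depth and force both give about 4.5 mm, so 0.5 mm more.

Call:
move_arm([
  [[0,0,0.013,0,0,0],[0,0,0.013,0,0,0],[0,0,0.013,0,0,0],[0,0,0.013,0,0,0],[0,0,0.013,0,0,0],[0,0,0.013,0,0,0]],
])

```text
time: 15.62
position: [0.5195, 0.0598, 0.2382]
tool_rot: [0.999, 0.047, 0.0, 0.0]
ft_force: [-3.2, -0.5, 8.8]
grip_width: 0.0357
grip_force: 50.0
```

```bash
python3 - <<'E'
from rect import *
F=[]
for i in range(8):
    c=camera("wrist");o=get_obs();F.append(np.r_[o["position"][2],o["ft_force"]])
print(np.mean(F,0),o["time"]);r=rects(c,.045,.066,o["position"],.07);print(r)
z=r[1][2]
if .0525<z<.0545 and 7.5<np.mean(F,0)[3]<10.5: print(hand_in())
E
```

```text
[ 0.23824728 -2.23524193 -0.18366285  8.98230763] 16.025
(np.int64(6677), array([0.5369, 0.0605, 0.0537]), ((529.2188720703125, 59.46737289428711), (38.040428161621094, 84.41220092773438), 5.311875343322754))
the job is handed in; nothing more can be done
None
```

I handed the job in at 16 s of the 58 s allowed: the pointer stands opposite the index to within about 0.1 mm, and the cover is flat on both dowels, pressed about 5 mm and still held by the ridge.

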